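Cover the steel tumbler

TASK

A silver coin is waiting in the steel tumbler: keep the dust off it by putting the bamboo lid on. Take the lid by its knob, lower it onto the tumbler's rim and let go only once it rests there, so that it sits centred, fully home and level. Leave the tumbler standing where it is with the coin in it, and do not disturb the other things around.

Things in the scene. Friction and masses are not known exactly. Their poses are not given: they have to be found in the camera images.
- lid_knob (a point): centre of the upright wooden knob (cylinder 28 mm across, 44 mm high, with a 33 mm collar 2 mm high at its foot) on the loose round bamboo lid; it is on the lid's axis, 22 mm above the top of the lid's disc. z: the lid's axis, up through the knob. The lid weighs 50 to 100 g and starts on the worktop, knob up, standing on its plug
- lid_seat (a point): centre of the underside of the lid's pale disc (80 mm across, 7 mm thick), which rests on the tumbler's rim; on the lid's axis, 29 mm below the knob centre. Below the disc is a grey tapered plug 10 mm deep, 51 mm across at the disc and 41 mm at its foot. z: the lid's axis, up
- tumbler_rim (a point): centre of the mouth of the loose, open steel tumbler, in the plane of its rim, 95 mm above its foot; z: its axis, up. It stands on the worktop, round, thin-walled, 70 mm across outside at the rim and 54 mm at the foot, 65 to 120 g; the lid's plug goes into the mouth with about 5 mm to spare all round
- silver_coin: a silver disc 21 mm across and 8 mm high, loose on the tumbler's inner floor; origin at the centre of its underside
- steel_dish: bystander: a small empty steel dish, 86 mm across and 16 mm high; origin at the centre of its underside, z up
- ring_box_mid (a point): bystander: the centre of a closed dark red ring box, 60 x 52 mm, 42 mm high

How it is judged:
By the outcome, as a careful person would: the job done as asked, in the order asked, and still so for the second after the job is handed in, with the robot touching nothing.
It also fails if it takes over 38 s, if anything falls off the work surface, if the arm or the gripper's body presses on something with over 40 N, if the wrist force passes 120 N, or if a joint passes its speed limit or range.

ROBOT

A 6-joint arm with a two-finger parallel gripper is mounted at the origin on the work surface; the furniture and walls round the work are solid. World frame = base frame: x ahead of the robot, y to its left, z up, the work surface at z = 0. Lengths are in m, angles in rad, forces in N, time in s.
With the tool pointing down it reaches from about 0.275 to 0.975 m from the base axis. Payload 8.4 kg.
Tool frame: the origin (TCP) lies at the very end of the fingers, on their centre line; the grasp point (between the pads) lies 19 mm behind it; y points along the fingers, x is the direction in which the jaws open and shut, and the axes are right-handed (so a half turn about y gives the same grasp; the last joint's range is limited). The gripper opens to 92 mm and grips with 3 to 60 N. Pads are 20 mm wide; open, the fingers measure 128 mm over their backs; the gripper's body (75 mm by 189 mm) begins 69 mm behind the grasp point.
Start: joints at [1.116, 0.353, 1.633, -0, 1.155, -0.002], TCP at [0.273, 0.562, 0.215] pointing down, gripper open.
Joint ranges: [-2.63, 2.63], [-0.92, 2.1], [0.06, 2.66], [-1.3, 4.44], [0, 2.69], [-3.02, 3.02]. Speed limits (rad/s): [2.22, 2.22, 2.79, 3.14, 3.14, 3.14].

INTERFACE

Orientations are given as a rotation vector (axis times angle).
In Python, from rig import * gives the robot as it stands. The module is installed in compiled form; this text tells all that it offers.
- The arm moves only by the shell command python3 -m crank 'ROWS' [OPENING]. ROWS is JSON, a list of rows, each an object with "dp": the shift along the tool's x, y, z in mm, a list of three; "roll": the turn about the tool's y in degrees. A call has 1 to 5 rows; each row shifts and turns the commanded pose from where the row before left it, along the tool's axes as they then stand; what a row does not reach is not made up. A row lasts 1/10 s, in which the tool goes at most 50 mm and 8.59 degrees, less where a joint would pass 70% of its speed; a pose out of reach is approached as far as the arm can. A call with a gripper value outside its range is refused whole. OPENING is the opening, from 0 (shut) to 1 (fully open), set as the call begins (- or left out, the last holds). The fingers move at their own pace and stop on an object; the grip force is fixed at half the most. Time passes only in rows, so rows that do not move let the fingers close. It gives the time, the measured TCP pose, the force and the opening at its end, in the units of the state.
- state(): the state, without advancing time (a new reading comes with each control period).
- read_camera(name): name is "scene" or "top" or "wrist"; returns the picture (400x640x3 uint8, red, green, blue); there is no depth.
- get_calibration(name): a dict with "K" (3x3 intrinsics, pixels), "extrinsics" (4x4, takes a point from world to camera coordinates). Camera axes: x right, y up, looking along -z (the intrinsics and any distortion apply to the point x, -y, -z); pixel columns grow to the right and rows downward; lengths in m; the calibration is good to about 2 mm. The wrist camera is an equidistant fisheye: a pixel r from the principal point sees the ray r / f radians off the axis. A picture is of the moment at which its call begins: read the wrist's pose just before it. get_calibration takes no time and is no camera call; for the wrist camera it gives the pose at the moment of the call.
- hand_in(): hands the job in, once; it reports no verdict.
The state is a dict: "t": time; "joints": joint angles; "joint_vel": joint speeds; "tau": joint torques, N m; "position": TCP position; "tcp_rot": TCP orientation; "force": force on the tool from outside, world axes, zero at the start; "wrist_torque": the same for the moment, N m; "grip_width": opening from 0.0 (shut) to 1.0 (fully open).
Only numpy, scipy, OpenCV 4.12 (cv2) and the standard library are available. Lean on these libraries where they do the work, as an engineer would, in place of code of your own. Each camera call takes 0.05 s, during which the arm holds its last target.

## Working session

There is one attempt and no reset: what is moved stays moved. The work goes in short steps, Python scripts to look and compute and a shell command to move; the robot and the scene stay as the last step left them, time stands still between calls to the robot, and variables do not carry over. Pictures are saved under pics/ and viewed, and the job is handed in when it is done.

```bash
mkdir -p pics
python3 - <<'E'
from rig import *
import cv2,numpy as np
s=state();print(s)
for n in ["scene","top","wrist"]:
    c=get_calibration(n);print(n,{k:np.round(v,4).tolist() if not isinstance(v,str) else v for k,v in c.items()})
    cv2.imwrite(f"pics/{n}0.png",read_camera(n)[:,:,::-1])
E
```

```text
{'t': 0.0, 'joints': array([ 1.11557565e+00,  3.53664753e-01,  1.63411345e+00,  4.90695656e-06,
        1.15522282e+00, -2.41464757e-03]), 'joint_vel': array([0.00042651, 0.00208618, 0.00077008, 0.00097089, 0.00137163,
       0.0003459 ]), 'tau': array([-9.77562922e-04, -5.93844795e+01, -3.34207571e+01,  6.95729046e-02,
        2.34691071e-02, -1.02107467e-04]), 'position': array([0.27322016, 0.56156539, 0.21386219]), 'tcp_rot': array([-1.39078544, -0.86864274,  0.87060746]), 'force': array([0.20134364, 0.07348268, 0.3631316 ]), 'wrist_torque': array([ 0.0058433 , -0.0873113 ,  0.04701115]), 'grip_width': 0.9980302556677321}
scene {'K': [[455.7579, 0.0, 321.403], [0.0, 455.7579, 196.7078], [0.0, 0.0, 1.0]], 'extrinsics': [[-0.5006, -0.8655, -0.0163, 0.489], [0.367, -0.2293, 0.9015, -0.2127], [-0.784, 0.4453, 0.4324, -0.6397], [0.0, 0.0, 0.0, 1.0]]}
top {'K': [[503.5134, 0.0, 309.5293], [0.0, 503.5134, 203.3343], [0.0, 0.0, 1.0]], 'extrinsics': [[-0.0151, -0.9998, -0.0148, 0.308], [0.9884, -0.0172, 0.1509, -0.4832], [-0.1511, -0.0123, 0.9884, -0.8642], [0.0, 0.0, 0.0, 1.0]]}
wrist {'K': [[309.7069, 0.0, 324.4543], [0.0, 309.7069, 201.511], [0.0, 0.0, 1.0]], 'extrinsics': [[0.4369, 0.8995, -0.0006, -0.6244], [-0.8712, 0.423, -0.2494, 0.0285], [-0.2241, 0.1094, 0.9684, -0.3904], [0.0, 0.0, 0.0, 1.0]]}
```

View pics/scene0.png

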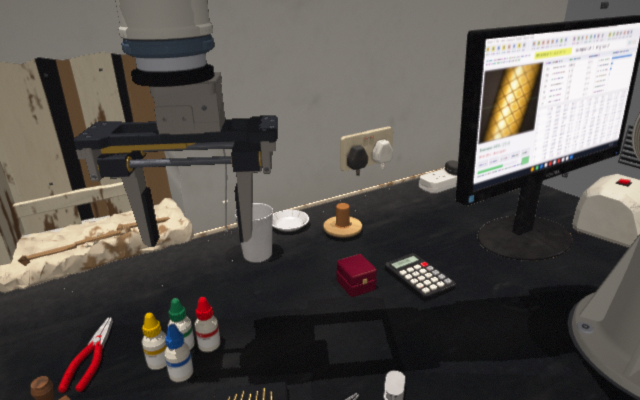

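View pics/top0.png

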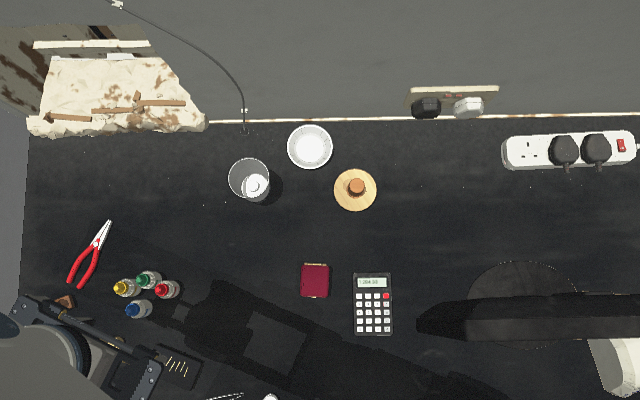

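View pics/wrist0.png

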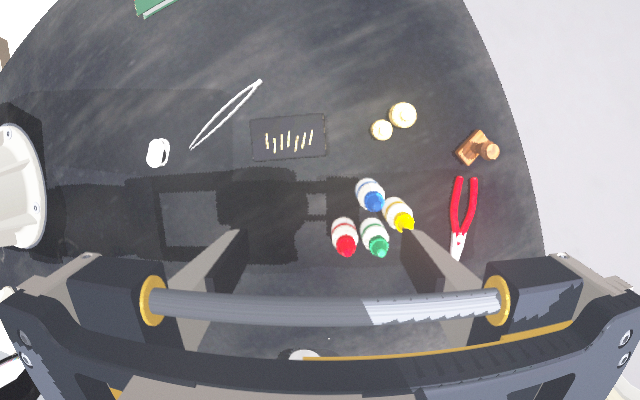

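Run:
```python
import cv2,numpy as np
a=cv2.imread("pics/top0.png")[110:310,210:400]
cv2.imwrite("pics/topc.png",cv2.resize(a,None,fx=4,fy=4,interpolation=cv2.INTER_CUBIC)[:600])
b=cv2.imread("pics/scene0.png")[190:300,220:420]
cv2.imwrite("pics/scenec.png",cv2.resize(b,None,fx=4,fy=4,interpolation=cv2.INTER_CUBIC))
```

```text
(no output)
```

View pics/topc.png

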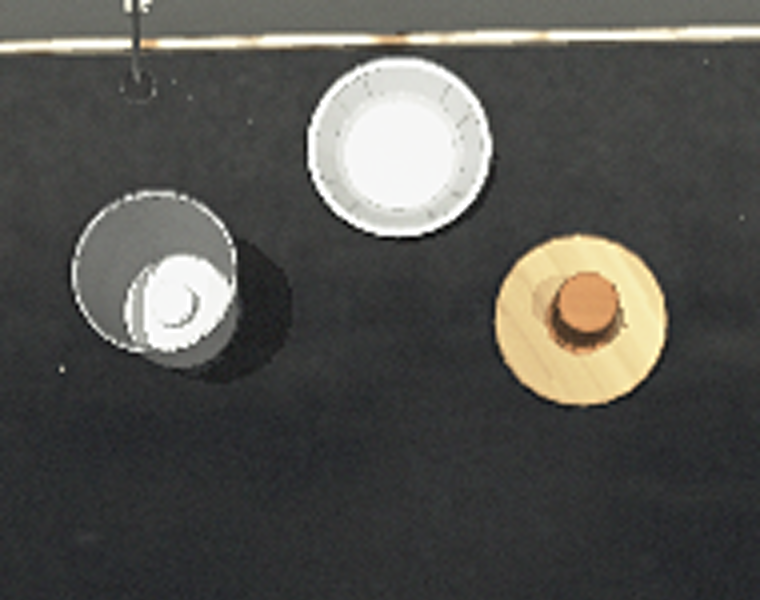

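View pics/scenec.png

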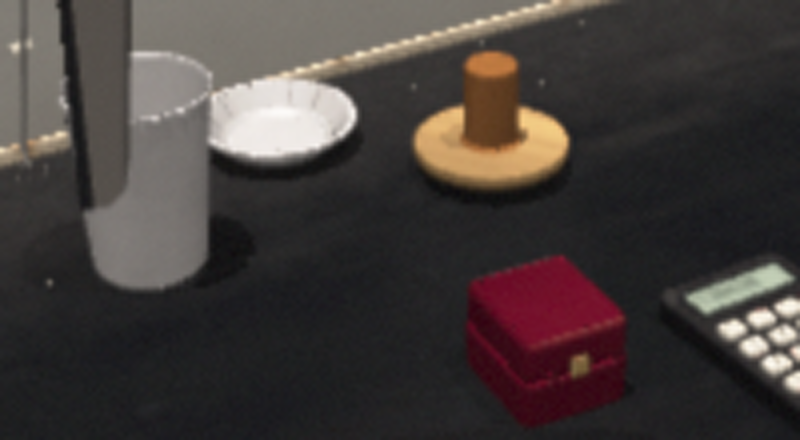

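```bash
cat > h.py <<'E'
from rig import *
import numpy as np,cv2
from scipy.spatial.transform import Rotation as R
from scipy.optimize import least_squares
def ray(n,u,v,C=None):
    C=C or get_calibration(n);K=C["K"];E=np.array(C["extrinsics"])
    p=np.array([(u-K[0][2])/K[0][0],(v-K[1][2])/K[1][1]])
    if n=="wrist":
        r=np.hypot(*p);d=np.array([*(p*np.sin(r)/r),np.cos(r)])
    else: d=np.array([*p,1.])
    d=d*[1,-1,-1]
    Rm=E[:3,:3];return -Rm.T@E[:3,3],Rm.T@d
def onz(n,u,v,z,C=None):
    o,d=ray(n,u,v,C);return o+d*(z-o[2])/d[2]
def proj(n,P,C=None):
    C=C or get_calibration(n);K=np.array(C["K"]);E=np.array(C["extrinsics"])
    q=(np.atleast_2d(P)@E[:3,:3].T+E[:3,3])*[1,-1,-1]
    if n=="wrist":
        rr=np.hypot(q[:,0],q[:,1]);th=np.arctan2(rr,q[:,2]);m=q[:,:2]/rr[:,None]*th[:,None]
    else: m=q[:,:2]/q[:,2:]
    return m*[K[0,0],K[1,1]]+K[:2,2]
def circ(x,y,z,r):
    t=np.linspace(0,2*np.pi,180);return np.c_[x+r*np.cos(t),y+r*np.sin(t),0*t+z]
def fitext(n,ext,z,C=None):
    def f(p):
        q=proj(n,circ(p[0],p[1],z,p[2]),C);return [q[:,0].min()-ext[0],q[:,0].max()-ext[1],q[:,1].min()-ext[2],q[:,1].max()-ext[3]]
    g=onz(n,(ext[0]+ext[1])/2,(ext[2]+ext[3])/2,z,C)
    s=least_squares(f,[g[0],g[1],.03]);return s.x.round(4),np.round(s.fun,2)
def dp(target):
    s=state();M=R.from_rotvec(s["tcp_rot"]);return (M.inv().apply(np.array(target)-s["position"])*1000).round(1)
E
python3 - <<'E'
from h import *
o=lambda a,x0,y0:[(a[0]+.5)/4-.5+x0,(a[1]+.5)/4-.5+x0,(a[2]+.5)/4-.5+y0,(a[3]+.5)/4-.5+y0]
T=lambda *a:o(a,210,110); S=lambda *a:o(a,220,190)
print("rim",fitext("top",T(72,237,190,353),.095))
print("disc",fitext("top",T(495,667,235,407),.017))
print("knobtop",fitext("top",T(557,619,271,333),.061))
print("dish",fitext("top",T(307,492,56,238),.016))
print("scene disc",fitext("scene",S(414,570,104,189),.0135))
print("scene knobtop",fitext("scene",S(464,518,52,78),.061))
print("scene foot",fitext("scene",S(93,207,230,290),.0))
print("box",onz("top",315,280,.042), "sock", onz("top",435,108,.05),onz("top",455,92,.1))
M=R.from_rotvec(state()["tcp_rot"]).as_matrix();print(M.round(3))
E
```

```text
rim (array([0.526 , 0.4027, 0.0352]), array([-0.06,  0.06,  0.06, -0.06]))
disc (array([0.5154, 0.2164, 0.0399]), array([-0.18,  0.18,  0.19, -0.18]))
knobtop (array([0.5158, 0.2166, 0.0137]), array([-0.07,  0.07,  0.07, -0.07]))
dish (array([0.5999, 0.2988, 0.0436]), array([-0.14,  0.14,  0.15, -0.14]))
scene disc (array([0.5165, 0.2154, 0.0411]), array([-0.42,  0.42,  0.89, -0.82]))
scene knobtop (array([0.5151, 0.217 , 0.0138]), array([-0.08,  0.08,  0.18, -0.17]))
scene foot (array([0.5287, 0.4018, 0.027 ]), array([ 0.1 , -0.1 , -0.19,  0.18]))
box [0.35210097 0.29250962 0.042     ] sock [0.65775338 0.06925676 0.05      ] [0.66837026 0.04590457 0.1       ]
[[ 0.437 -0.    -0.899]
 [ 0.899 -0.001  0.437]
 [-0.001 -1.    -0.   ]]
```

Run:
```python
from h import *
a=cv2.imread("pics/top0.png")[230:400,390:640]
cv2.imwrite("pics/topm.png",cv2.resize(a,None,fx=3,fy=3,interpolation=cv2.INTER_CUBIC))
def tri(s,t):
    o1,d1=ray("scene",*s);o2,d2=ray("top",*t)
    A=np.c_[d1,-d2];k=np.linalg.lstsq(A,o2-o1,rcond=None)[0]
    p,q=o1+d1*k[0],o2+d2*k[1];return p.round(3),q.round(3)
print(tri((460,198),(440,310)),tri((468,30),(417,328)),tri((225,232),(245,131)))
for h in (.1,.3,.4,.5):print(h,onz("scene",468,30,h).round(3),onz("scene",460,200,h).round(3),onz("top",417,328,h).round(3),onz("top",440,312,h).round(3),onz("top",245,110,h).round(3))
```

```text
(array([0.312, 0.109, 0.134]), array([0.303, 0.1  , 0.137])) (array([0.282, 0.168, 0.411]), array([0.302, 0.188, 0.405])) (array([0.639, 0.427, 0.003]), array([0.636, 0.422, 0.002]))
0.1 [ 2.462 -2.157  0.1  ] [0.355 0.06  0.1  ] [0.273 0.13  0.1  ] [0.298 0.092 0.1  ] [0.643 0.408 0.1  ]
0.3 [ 1.059 -0.661  0.3  ] [0.071 0.379 0.3  ] [0.292 0.168 0.3  ] [0.311 0.139 0.3  ] [0.573 0.379 0.3  ]
0.4 [0.357 0.088 0.4  ] [-0.07   0.538  0.4  ] [0.302 0.187 0.4  ] [0.317 0.163 0.4  ] [0.538 0.365 0.4  ]
0.5 [-0.344  0.836  0.5  ] [-0.212  0.697  0.5  ] [0.311 0.206 0.5  ] [0.324 0.187 0.5  ] [0.503 0.351 0.5  ]
```

View pics/topm.png

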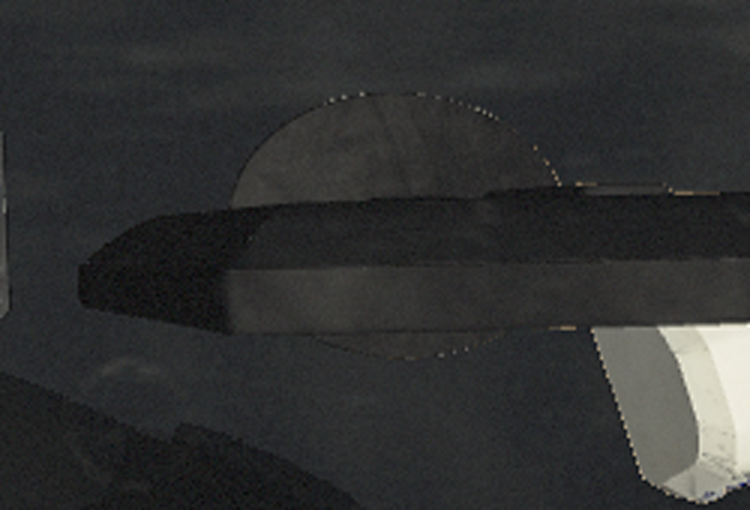

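Run:
```python
from h import *
def tri(s,t):
    o1,d1=ray("scene",*s);o2,d2=ray("top",*t)
    A=np.c_[d1,-d2];k=np.linalg.lstsq(A,o2-o1,rcond=None)[0]
    p,q=o1+d1*k[0],o2+d2*k[1];return p.round(3),q.round(3)
print(tri((459,198),(417,332)),tri((472,205),(417,320)),tri((468,30),(466,340)),tri((482,25),(466,320)))
print(state()["t"])
```

```text
(array([0.279, 0.148, 0.158]), array([0.273, 0.141, 0.159])) (array([0.274, 0.121, 0.14 ]), array([0.289, 0.136, 0.136])) (array([0.299, 0.15 , 0.408]), array([0.29 , 0.141, 0.412])) (array([0.296, 0.127, 0.414]), array([0.31 , 0.139, 0.409]))
0.15
```

Run:
```python
from h import *
for z in (.2,.3,.35,.4,.45,.5,.55,.6,.65,.7): print(z,proj("scene",[.273,.562,z]).round(0),proj("top",[.273,.562,z]).round(0), proj("scene",[0,0,z]).round(0))
print(dp([.5155,.35,.215]))
```

```text
0.2 [[200. 251.]] [[126. 339.]] [[722. 223.]]
0.3 [[188. 169.]] [[ 95. 349.]] [[754. 145.]]
0.35 [[181. 122.]] [[ 76. 355.]] [[772. 101.]]
0.4 [[173.  70.]] [[ 52. 362.]] [[793.  52.]]
0.45 [[164.  14.]] [[ 24. 370.]] [[815.  -1.]]
0.5 [[154. -50.]] [[-10. 381.]] [[839. -59.]]
0.55 [[ 143. -120.]] [[-54. 395.]] [[ 866. -124.]]
0.6 [[ 131. -200.]] [[-111.  412.]] [[ 896. -197.]]
0.65 [[ 117. -290.]] [[-190.  437.]] [[ 929. -278.]]
0.7 [[ 101. -394.]] [[-303.  472.]] [[ 967. -369.]]
[ -84.4   -0.8 -310.4]
```

```bash
python3 -m crank '[{"dp":[0,0,0],"roll":-8},{"dp":[0,0,0],"roll":-8},{"dp":[0,0,0],"roll":-8},{"dp":[0,0,0],"roll":-1.9}]' 1
python3 - <<'E'
from h import *
M=R.from_rotvec(state()["tcp_rot"]).as_matrix();print(M.round(3));print(dp([.5155,.2166,.215]),state()["joints"])
E
```

```text
t: 0.55
position: [0.2733, 0.5618, 0.2143]
tcp_rot: [-1.207, -1.212, 1.213]
force: [0.8, -0.6, 0.2]
grip_width: 1.001
[[-0.004 -0.    -1.   ]
 [ 1.    -0.001 -0.004]
 [-0.001 -1.     0.   ]]
[-346.3   -0.6 -240.7] [ 1.11561503e+00  3.53260656e-01  1.63373082e+00 -5.67897748e-06
  1.15519818e+00 -4.59495243e-01]
```

```bash
python3 -m crank '[{"dp":[-35,0,-30],"roll":0},{"dp":[-35,0,-30],"roll":0},{"dp":[-35,0,-30],"roll":0},{"dp":[-35,0,-30],"roll":0},{"dp":[-35,0,-30],"roll":0}]'
python3 - <<'E'
from h import *
s=state();print(s["joints"].round(4),s["position"].round(4));print(dp([.5155,.2166,.215]))
cv2.imwrite("pics/scene1.png",read_camera("scene")[:,:,::-1])
E
```

```text
t: 1.05
position: [0.4241, 0.3853, 0.2145]
tcp_rot: [-1.209, -1.209, 1.209]
force: [0.0, 0.1, -0.5]
grip_width: 0.997
[ 0.7349  0.2729  1.7468  0.      1.1221 -0.8354] [0.4241 0.3853 0.2145]
[-168.7   -0.5  -91.5]
```

View pics/scene1.png

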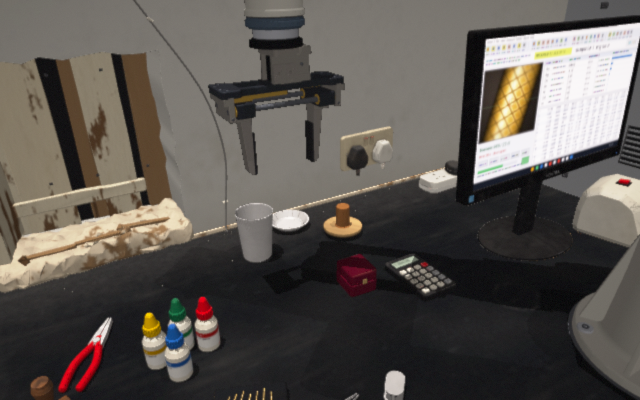

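```bash
python3 -m crank '[{"dp":[-42,0,-23],"roll":0},{"dp":[-42,0,-23],"roll":0},{"dp":[-42,0,-23],"roll":0},{"dp":[-42.7,0,-22.5],"roll":0},{"dp":[0,0,0],"roll":0}]'
python3 - <<'E'
from h import *
s=state();print(s["joints"].round(4),s["position"].round(4));print(dp([.5155,.2166,.026]))
cv2.imwrite("pics/scene2.png",read_camera("scene")[:,:,::-1])
cv2.imwrite("pics/top2.png",read_camera("top")[:,:,::-1])
E
```

```text
t: 1.6
position: [0.5166, 0.2139, 0.2145]
tcp_rot: [-1.213, -1.205, 1.206]
force: [0.5, 1.1, 0.8]
grip_width: 0.997
[ 3.9080e-01  2.5120e-01  1.7761e+00 -1.7000e-03  1.1144e+00 -1.1741e+00] [0.5166 0.2139 0.2145]
[  3.  188.5   1.2]
```

View pics/scene2.png

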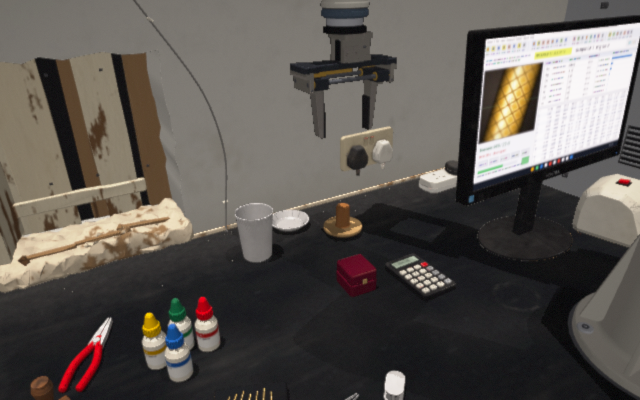

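View pics/top2.png

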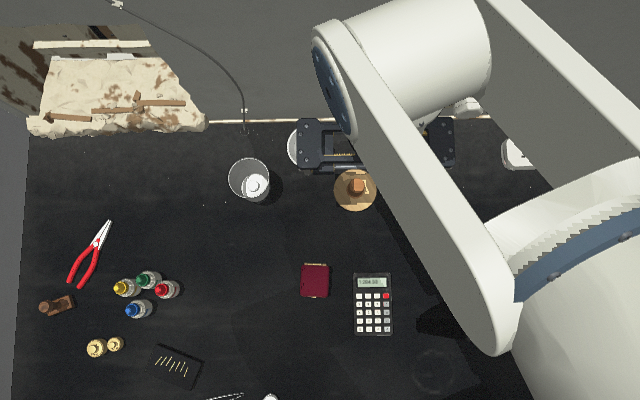

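Run:
```python
from h import *
# IK: for lower z, assume a0=0 and e=0
D=[(.3533,1.6337,.2733,.5618,.2143),(.2729,1.7468,.4241,.3853,.2145),(.2512,1.7761,.5166,.2139,.2145)]
def f(p):
    o=[]
    for a,b,x,y,z in D: o+=[p[0]*np.sin(a)+p[1]*np.sin(a+b)-np.hypot(x,y),p[2]+p[0]*np.cos(a)+p[1]*np.cos(a+b)-z]
    return o
s=least_squares(f,[.4,.5,.1]);L1,L2,h=s.x;print(s.x,s.fun.round(4))
for zt in (.2145,.12,.026):
    g=least_squares(lambda q:[L1*np.sin(q[0])+L2*np.sin(q[0]+q[1])-.559,h+L1*np.cos(q[0])+L2*np.cos(q[0]+q[1])-zt],[.25,1.78]).x
    e=np.array([L1*np.sin(g[0]),h+L1*np.cos(g[0])]);w=np.array([.559,zt])
    for Dw in (.25,.3):
        t=(.30-e[0])/(w[0]-e[0]); t2=(.35-e[0])/(w[0]-e[0]);print(zt,g.round(3),e.round(3)+[0,Dw],"forearm z at r=.30/.35",(e+t*(w-e)+[0,Dw])[1].round(3),(e+t2*(w-e)+[0,Dw])[1].round(3))
```

```text
[ 0.5891401   0.45991789 -0.15305591] [-0.0003 -0.0005  0.0001  0.0002  0.0001  0.0004]
0.2145 [0.251 1.777] [0.146 0.668] forearm z at r=.30/.35 0.592 0.567
0.2145 [0.251 1.777] [0.146 0.718] forearm z at r=.30/.35 0.642 0.617
0.12 [0.339 1.893] [0.196 0.653] forearm z at r=.30/.35 0.572 0.533
0.12 [0.339 1.893] [0.196 0.703] forearm z at r=.30/.35 0.622 0.583
0.026 [0.457 1.977] [0.26  0.626] forearm z at r=.30/.35 0.579 0.52
0.026 [0.457 1.977] [0.26  0.676] forearm z at r=.30/.35 0.629 0.57
```

```bash
python3 -m crank '[{"dp":[3,30,1],"roll":0},{"dp":[0,40,0],"roll":0},{"dp":[0,40,0],"roll":0},{"dp":[0,20,0],"roll":0},{"dp":[0,0,0],"roll":0}]'
python3 - <<'E'
from h import *
s=state();print(s["joints"].round(4),s["position"].round(4));print(dp([.5155,.2166,.026]))
C=get_calibration("wrist");cv2.imwrite("pics/wrist3.png",read_camera("wrist")[:,:,::-1])
print(proj("wrist",[[.5155,.2166,.061],[.5155,.2166,.017]],C))
cv2.imwrite("pics/scene3.png",read_camera("scene")[:,:,::-1])
E
```

```text
t: 2.2
position: [0.5107, 0.2218, 0.0816]
tcp_rot: [-1.206, -1.205, 1.214]
force: [-0.4, 0.1, 0.6]
grip_width: 0.998
[ 4.0680e-01  4.1510e-01  1.8845e+00  4.0000e-04  8.4780e-01 -1.1652e+00] [0.5107 0.2218 0.0816]
[-5.1 55.6 -5.1]
[[316.52954311 239.1428973 ]
 [317.9455702  219.28441859]]
```

View pics/wrist3.png

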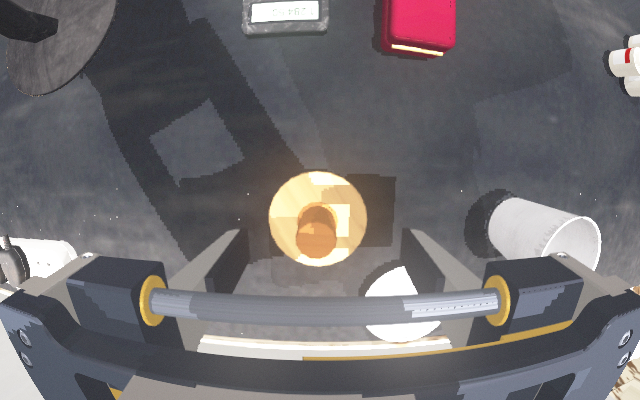

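View pics/scene3.png

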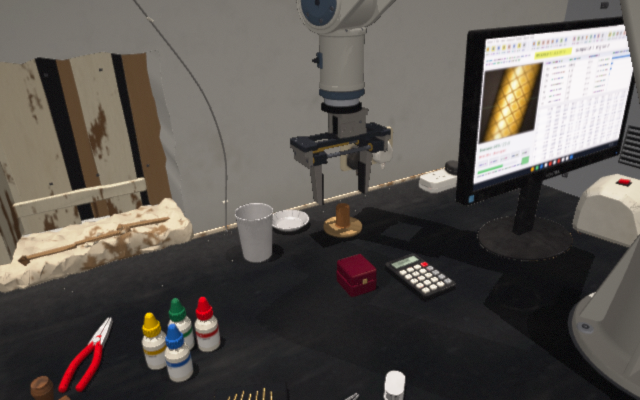

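```bash
python3 -m crank '[{"dp":[-5,25,-5],"roll":0},{"dp":[0,0,0],"roll":0}]'
python3 - <<'E'
from h import *
print(dp([.5155,.2166,.026]))
E
```

```text
t: 2.5
position: [0.5184, 0.2164, 0.0594]
tcp_rot: [-1.209, -1.208, 1.209]
force: [-0.5, -0.5, -0.3]
grip_width: 1.001
[ 0.3 33.4  2.9]
```

```bash
for i in 1 2 ; do python3 -m crank '[{"dp":[0,0,0],"roll":0}]'|sed -n 1,2p; done
```

```text
t: 2.6
position: [0.519, 0.2167, 0.0609]
t: 2.7
position: [0.5193, 0.2168, 0.0611]
```

```bash
python3 -m crank '[{"dp":[0,17,3.8],"roll":0},{"dp":[0,17,0],"roll":0},{"dp":[0,0,0],"roll":0},{"dp":[0,0,0],"roll":0}]'
python3 - <<'E'
from h import *
print(dp([.5155,.2166,.026]))
C=get_calibration("wrist");cv2.imwrite("pics/wrist4.png",read_camera("wrist")[:,:,::-1])
E
```

```text
t: 3.1
position: [0.5152, 0.2164, 0.0265]
tcp_rot: [-1.21, -1.209, 1.208]
force: [0.4, 0.0, -0.0]
grip_width: 0.997
[ 0.2  0.5 -0.3]
```

View pics/wrist4.png

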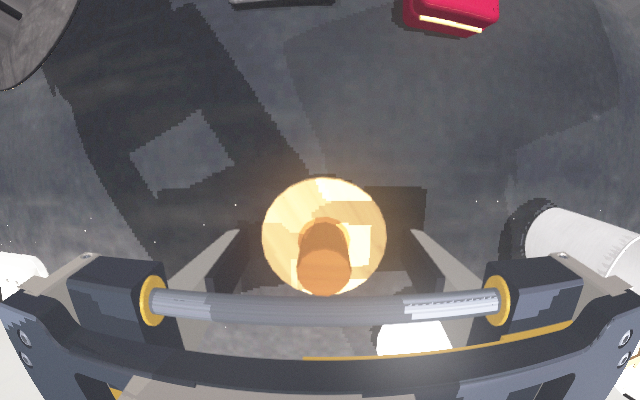

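The knob at about (323, 262) is midway between the fingers (238 and 408). I'll close on it now.

```bash
python3 -m crank '[{"dp":[0,0,0],"roll":0},{"dp":[0,0,0],"roll":0},{"dp":[0,0,0],"roll":0},{"dp":[0,0,0],"roll":0},{"dp":[0,0,0],"roll":0}]' 0;python3 -m crank '[{"dp":[0,0,0],"roll":0},{"dp":[0,0,0],"roll":0},{"dp":[0,0,0],"roll":0}]'
```

```text
t: 3.65
position: [0.5149, 0.2161, 0.0257]
tcp_rot: [-1.21, -1.209, 1.209]
force: [-0.2, -0.2, 0.2]
grip_width: 0.586
t: 3.95
position: [0.5148, 0.2161, 0.0255]
tcp_rot: [-1.21, -1.208, 1.209]
force: [-1.0, 0.4, 0.1]
grip_width: 0.326
```

```bash
python3 -m crank '[{"dp":[0,0,0],"roll":0},{"dp":[0,0,0],"roll":0},{"dp":[0,0,0],"roll":0},{"dp":[0,0,0],"roll":0}]'; python3 -m crank '[{"dp":[0,-20,0],"roll":0},{"dp":[0,-30,0],"roll":0},{"dp":[0,-30,0],"roll":0},{"dp":[0,-30,0],"roll":0},{"dp":[0,-30,0],"roll":0}]'
python3 - <<'E'
from h import *
print(state()["position"],dp([.5265,.4025,.17]))
C=get_calibration("wrist");cv2.imwrite("pics/wrist5.png",read_camera("wrist")[:,:,::-1])
cv2.imwrite("pics/scene5.png",read_camera("scene")[:,:,::-1])
E
```

```text
t: 4.35
position: [0.5148, 0.2161, 0.0255]
tcp_rot: [-1.21, -1.209, 1.209]
force: [0.8, -1.2, 0.0]
grip_width: 0.298
t: 4.85
position: [0.5146, 0.216, 0.1667]
tcp_rot: [-1.209, -1.208, 1.209]
force: [0.5, -0.1, -0.7]
grip_width: 0.299
[0.51459912 0.21603834 0.166737  ] [186.5  -3.3 -11.8]
```

View pics/scene5.png

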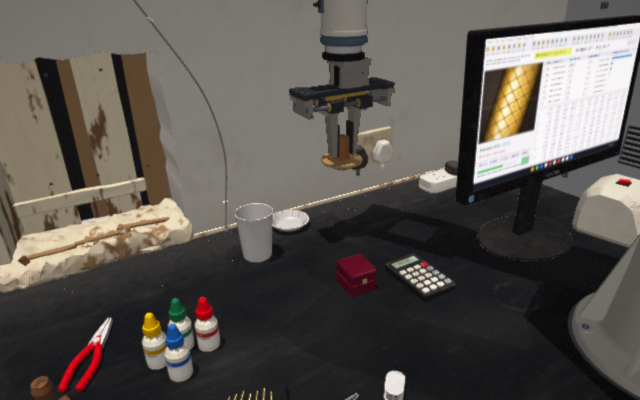

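View pics/wrist5.png

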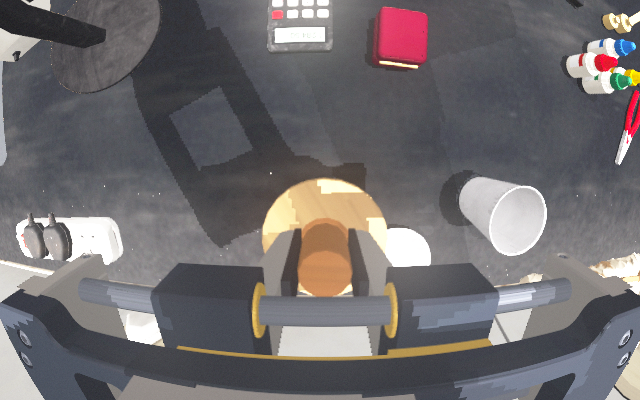

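```bash
python3 -m crank '[{"dp":[30,0,-2],"roll":0},{"dp":[40,0,-2],"roll":0},{"dp":[40,0,-2],"roll":0},{"dp":[40,0,-2],"roll":0},{"dp":[36,0,-2],"roll":0}]';python3 -m crank '[{"dp":[0,0,0],"roll":0},{"dp":[0,0,0],"roll":0},{"dp":[0,0,0],"roll":0}]'
python3 - <<'E'
from h import *
print(state()["position"],dp([.5253,.4022,.135]))
C=get_calibration("wrist");cv2.imwrite("pics/wrist6.png",read_camera("wrist")[:,:,::-1])
cv2.imwrite("pics/scene6.png",read_camera("scene")[:,:,::-1])
E
```

```text
t: 5.45
position: [0.5244, 0.4037, 0.1643]
tcp_rot: [-1.209, -1.208, 1.21]
force: [0.6, 0.1, 0.2]
grip_width: 0.295
t: 5.75
position: [0.5245, 0.4009, 0.1647]
tcp_rot: [-1.21, -1.207, 1.21]
force: [-0.3, 1.0, -1.1]
grip_width: 0.295
[0.52453081 0.40088373 0.16471766] [ 1.4 29.7 -0.8]
```

View pics/wrist6.png

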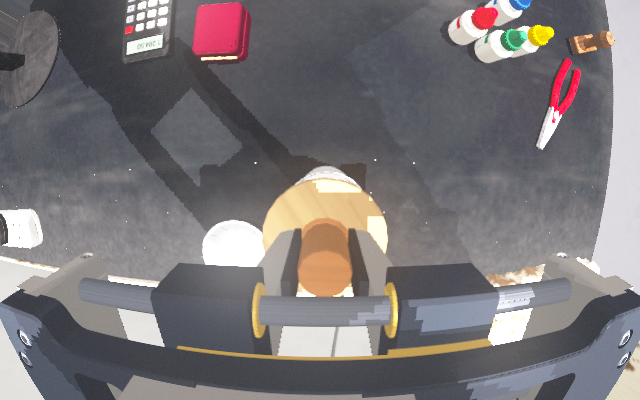

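View pics/scene6.png

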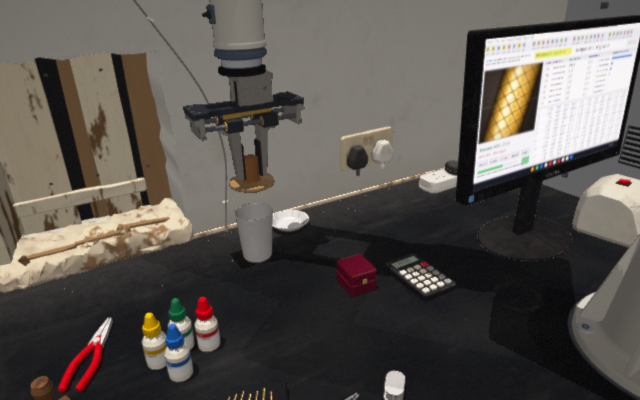

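Run:
```python
from h import *
b=cv2.imread("pics/scene6.png")[150:270,190:320]
cv2.imwrite("pics/s6c.png",cv2.resize(b,None,fx=5,fy=5,interpolation=cv2.INTER_CUBIC)[:600])
```

```text
(no output)
```

View pics/s6c.png

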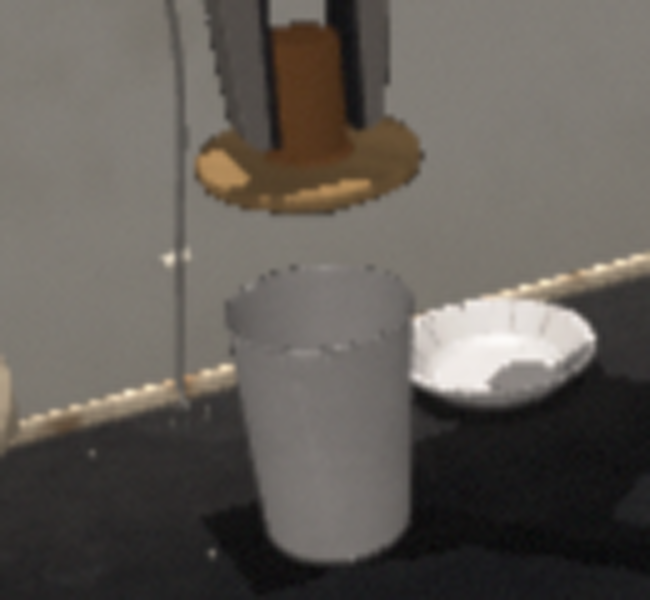

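Run:
```python
from h import *
o=lambda *a:[(a[0]+.5)/5-.5+190,(a[1]+.5)/5-.5+190,(a[2]+.5)/5-.5+150,(a[3]+.5)/5-.5+150]
print("rim",fitext("scene",o(225,414,264,355),.095))
zt=.1647-.0255+.017
print("disc top",fitext("scene",o(195,424,113,205),zt))
# predicted outlines
p=proj("scene",circ(.5252,.4014,zt,.04));q=proj("scene",circ(.5252,.4014,zt-.007,.04))
f=lambda p:((p-[190,150])*5+2).round(0)
for nm,z in (("top",zt),("bot",zt-.007)):
    e=f(proj("scene",circ(.5252,.4014,z,.04)));print(nm,e.min(0),e.max(0))
e=f(proj("scene",circ(.526,.4027,.095,.035)));print("rim pred",e.min(0),e.max(0))
```

```text
rim (array([0.5255, 0.4022, 0.0345]), array([-0.17,  0.17,  0.38, -0.35]))
disc top (array([0.5224, 0.4019, 0.04  ]), array([-0.02,  0.02,  0.06, -0.06]))
top [194. 111.] [422. 201.]
bot [196. 128.] [423. 220.]
rim pred [221. 265.] [415. 354.]
```

```bash
python3 -m crank '[{"dp":[1.2,14,-0.7],"roll":0},{"dp":[0,14,0],"roll":0},{"dp":[0,7,0],"roll":0},{"dp":[0,0,0],"roll":0},{"dp":[0,0,0],"roll":0}]'
python3 - <<'E'
from h import *
print(state()["position"],dp([.5252,.402,.1105]))
cv2.imwrite("pics/scene7.png",cv2.resize(read_camera("scene")[150:270,190:320,::-1],None,fx=5,fy=5,interpolation=cv2.INTER_CUBIC)[:600])
E
```

```text
t: 6.35
position: [0.5256, 0.4032, 0.1302]
tcp_rot: [-1.209, -1.208, 1.209]
force: [0.1, -1.2, -1.1]
grip_width: 0.298
[0.52560664 0.40318255 0.13015412] [-1.2 19.7  0.4]
```

View pics/scene7.png

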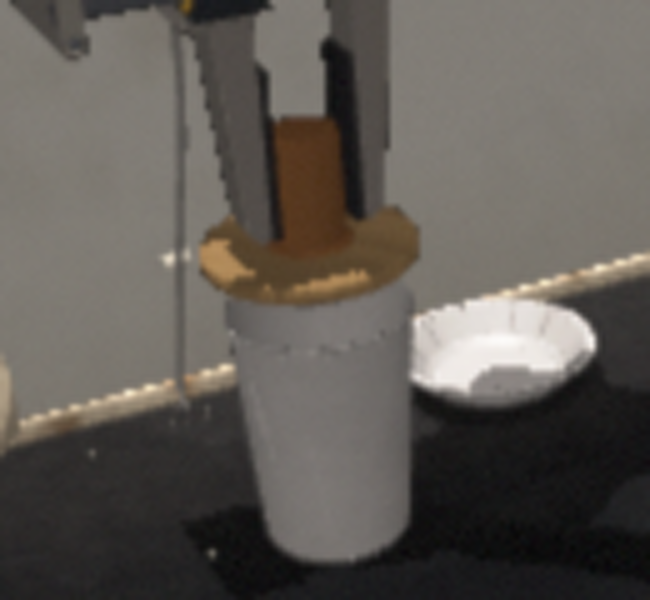

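Run:
```python
from h import *
o=lambda *a:[(a[0]+.5)/5-.5+190,(a[1]+.5)/5-.5+190,(a[2]+.5)/5-.5+150,(a[3]+.5)/5-.5+150]
zt=.1302-.0255+.017
f=lambda p:((p-[190,150])*5+2).round(0)
for z in(zt,zt-.007):
  e=f(proj("scene",circ(.5263,.4037,z,.04)));print(e.min(0),e.max(0))
print(fitext("scene",o(199,419,206,295),zt))
cv2.imwrite("pics/top7.png",cv2.resize(read_camera("top")[100:250,190:340,::-1],None,fx=4,fy=4,interpolation=cv2.INTER_CUBIC))
```

```text
[196. 196.] [421. 293.]
[199. 213.] [422. 311.]
(array([0.5215, 0.4056, 0.0386]), array([ 0.24, -0.24, -0.58,  0.53]))
```

View pics/top7.png

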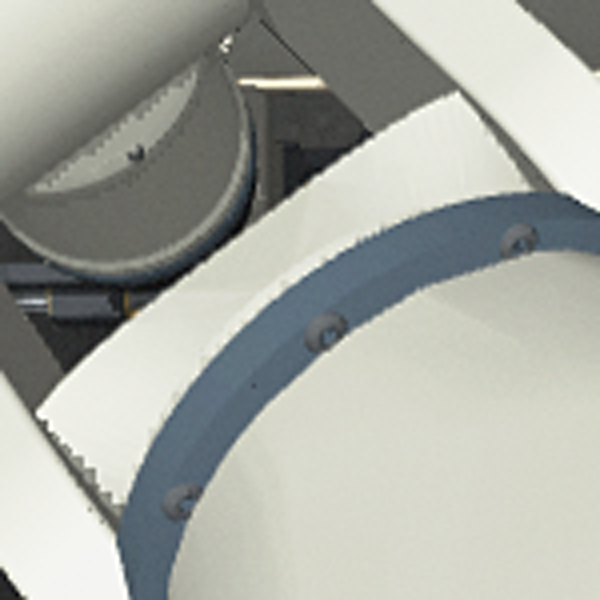

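Run:
```python
from h import *
f=lambda p:((p-[220,190])*4+1.5).round(0)
for z in(.017,.01,.061):
  e=f(proj("scene",circ(.5156,.2166,z,.04 if z<.05 else .014)));print(z,e.min(0),e.max(0))
print("observed disc 414..570 x 104..189; knobtop 464..518 x 52..78")
g=lambda p:((p-[190,150])*5+2).round(0)
dz=.1302-.0255
e=g(proj("scene",circ(.5263,.4037,.061+dz,.014)));print("held knobtop",e.min(0),e.max(0))
dz=.1647-.0255
e=g(proj("scene",circ(.5252,.4014,.061+dz,.014)));print("held6 knobtop",e.min(0),e.max(0))
```

```text
0.017 [413. 104.] [569. 180.]
0.01 [413. 116.] [568. 192.]
0.061 [463.  52.] [519.  77.]
observed disc 414..570 x 104..189; knobtop 464..518 x 52..78
held knobtop [259. 114.] [339. 145.]
held6 knobtop [257.  23.] [339.  52.]
```

```bash
python3 -m crank '[{"dp":[-1.2,5,0.4],"roll":0},{"dp":[0,5,0],"roll":0},{"dp":[0,0,0],"roll":0},{"dp":[0,0,0],"roll":0}]'
```

```text
t: 6.85
position: [0.5252, 0.402, 0.1204]
tcp_rot: [-1.209, -1.208, 1.209]
force: [0.2, 0.4, -1.2]
grip_width: 0.296
```

```bash
python3 -m crank '[{"dp":[0,3,0],"roll":0},{"dp":[0,3,0],"roll":0},{"dp":[0,1.5,0],"roll":0},{"dp":[0,0,0],"roll":0},{"dp":[0,0,0],"roll":0}]'; python3 -m crank '[{"dp":[0,1,0],"roll":0},{"dp":[0,0,0],"roll":0},{"dp":[0,0,0],"roll":0}]'
```

```text
t: 7.35
position: [0.5253, 0.4021, 0.1131]
tcp_rot: [-1.21, -1.209, 1.209]
force: [-0.2, 0.2, -0.7]
grip_width: 0.296
t: 7.65
position: [0.5253, 0.4021, 0.1121]
tcp_rot: [-1.21, -1.209, 1.209]
force: [0.3, 0.6, -0.0]
grip_width: 0.295
```

```bash
python3 -m crank '[{"dp":[0,0.8,0],"roll":0},{"dp":[0,0,0],"roll":0},{"dp":[0,0,0],"roll":0}]';python3 -m crank '[{"dp":[0,0.8,0],"roll":0},{"dp":[0,0,0],"roll":0},{"dp":[0,0,0],"roll":0}]'
python3 - <<'E'
from h import *
cv2.imwrite("pics/scene8.png",cv2.resize(read_camera("scene")[150:270,190:320,::-1],None,fx=5,fy=5,interpolation=cv2.INTER_CUBIC)[:600])
E
```

```text
t: 7.95
position: [0.5253, 0.4021, 0.1113]
tcp_rot: [-1.21, -1.209, 1.209]
force: [-0.4, 0.9, -0.1]
grip_width: 0.299
t: 8.25
position: [0.5253, 0.4021, 0.1105]
tcp_rot: [-1.21, -1.209, 1.209]
force: [-0.5, -0.5, -0.7]
grip_width: 0.291
```

View pics/scene8.png

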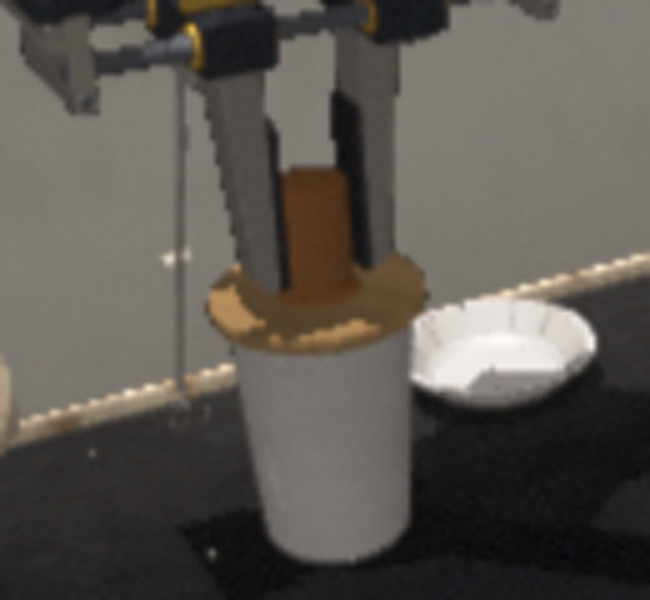

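```bash
for i in 1; do python3 -m crank '[{"dp":[0,0.6,0],"roll":0},{"dp":[0,0,0],"roll":0},{"dp":[0,0,0],"roll":0}]';done
python3 - <<'E'
from h import *
g=lambda p:((p-[190,150])*5+2).round(0)
for z in (.102,.095):
  e=g(proj("scene",circ(.5259,.4026,z,.04)));print(e.min(0),e.max(0))
print(state()["force"],state()["wrist_torque"])
E
```

```text
t: 8.6
position: [0.5254, 0.4022, 0.1103]
tcp_rot: [-1.21, -1.209, 1.208]
force: [0.2, -0.2, 3.7]
grip_width: 0.299
[205. 243.] [427. 343.]
[207. 259.] [429. 361.]
[ 0.18385429 -0.16455269  3.74702323] [-0.05847189  0.11219038 -0.01600795]
```

```bash
python3 -m crank '[{"dp":[0,0,0],"roll":0},{"dp":[0,0,0],"roll":0},{"dp":[0,0,0],"roll":0},{"dp":[0,0,0],"roll":0},{"dp":[0,0,0],"roll":0}]' 0.7; python3 -m crank '[{"dp":[0,0,0],"roll":0},{"dp":[0,0,0],"roll":0}]'
python3 - <<'E'
from h import *
cv2.imwrite("pics/scene9.png",cv2.resize(read_camera("scene")[150:270,190:320,::-1],None,fx=5,fy=5,interpolation=cv2.INTER_CUBIC)[:600])
cv2.imwrite("pics/wrist9.png",read_camera("wrist")[:,:,::-1])
E
```

```text
t: 9.1
position: [0.5253, 0.4021, 0.1098]
tcp_rot: [-1.21, -1.208, 1.209]
force: [0.3, -0.3, -0.1]
grip_width: 0.694
t: 9.3
position: [0.5253, 0.4021, 0.1099]
tcp_rot: [-1.21, -1.209, 1.209]
force: [-0.8, -0.0, -0.3]
grip_width: 0.698
```

View pics/scene9.png

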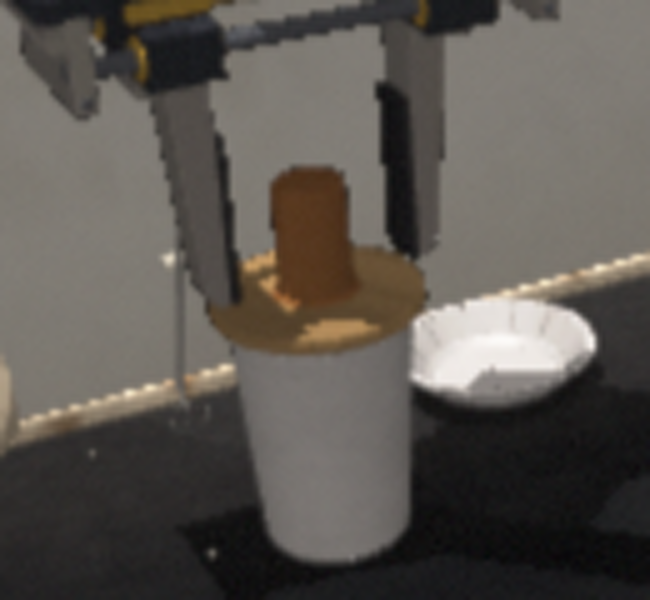

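View pics/wrist9.png

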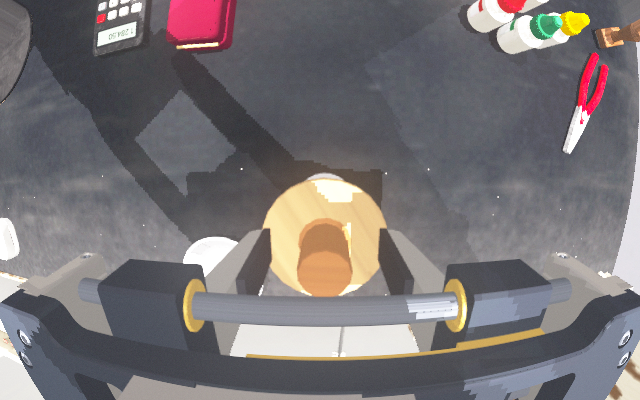

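The lid is on the rim, upright, and the fingers are clear of the knob on both sides. I'll go straight up, then move away to check from above.

```bash
python3 -m crank '[{"dp":[0,-10,0],"roll":0},{"dp":[0,-25,0],"roll":0},{"dp":[0,-35,0],"roll":0},{"dp":[0,-40,0],"roll":0},{"dp":[0,-20,0],"roll":0}]'; python3 -m crank '[{"dp":[20,0,40],"roll":0},{"dp":[20,0,40],"roll":0},{"dp":[20,0,40],"roll":0},{"dp":[20,0,40],"roll":0},{"dp":[20,0,40],"roll":0}]'; python3 -m crank '[{"dp":[25,0,20],"roll":0},{"dp":[25,0,20],"roll":0},{"dp":[0,0,0],"roll":0}]'
python3 - <<'E'
from h import *
cv2.imwrite("pics/scene10.png",cv2.resize(read_camera("scene")[150:270,190:320,::-1],None,fx=5,fy=5,interpolation=cv2.INTER_CUBIC)[:600])
a=read_camera("top")[:,:,::-1];cv2.imwrite("pics/top10f.png",a)
cv2.imwrite("pics/top10.png",cv2.resize(a[110:260,210:400],None,fx=4,fy=4,interpolation=cv2.INTER_CUBIC))
E
```

```text
t: 9.9
position: [0.5264, 0.403, 0.2445]
tcp_rot: [-1.21, -1.213, 1.205]
force: [0.8, 1.4, 0.5]
grip_width: 0.699
t: 10.4
position: [0.3238, 0.5029, 0.2409]
tcp_rot: [-1.209, -1.209, 1.208]
force: [0.6, 1.3, -0.2]
grip_width: 0.699
t: 10.7
position: [0.2831, 0.5549, 0.2408]
tcp_rot: [-1.207, -1.212, 1.209]
force: [0.3, -0.8, 0.2]
grip_width: 0.706
```

View pics/scene10.png

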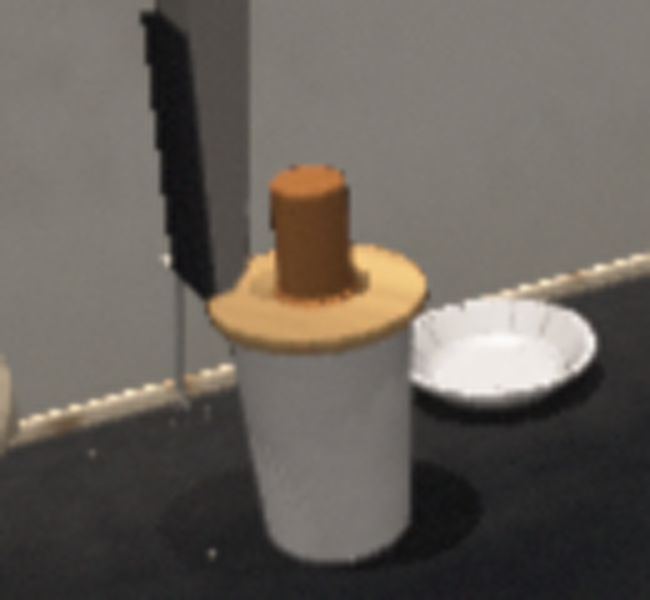

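View pics/top10.png

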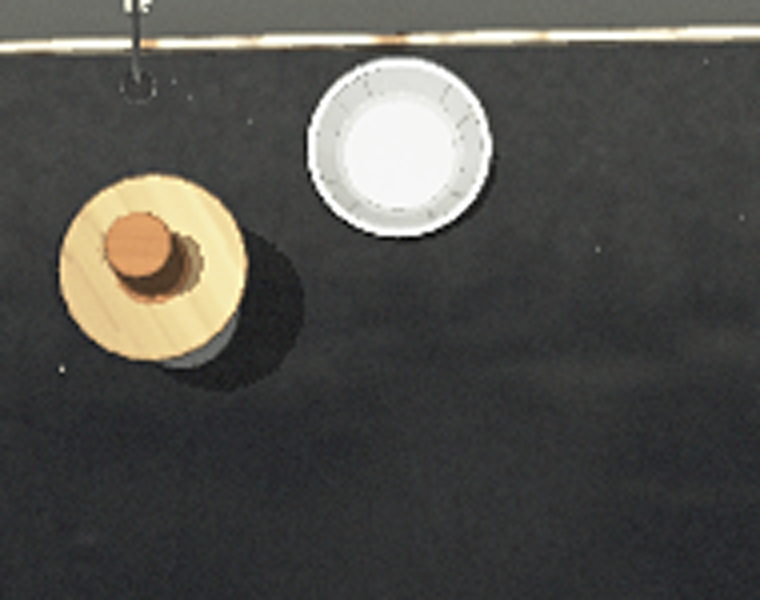

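View pics/top10f.png

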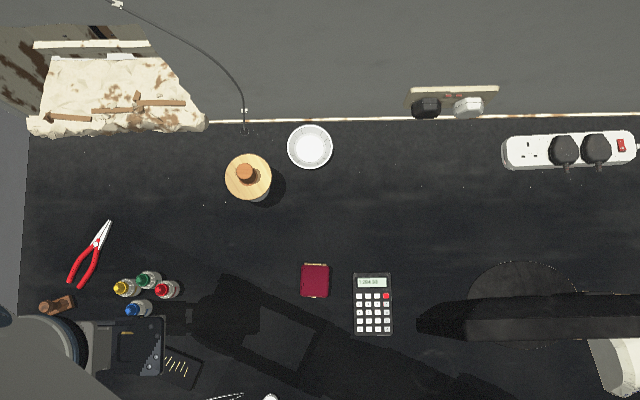

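Run:
```python
from h import *
o=lambda *a:[(a[0]+.5)/4-.5+210,(a[1]+.5)/4-.5+210,(a[2]+.5)/4-.5+110,(a[3]+.5)/4-.5+110]
print("disc",fitext("top",o(59,247,173,361),.102))
print("knobtop",fitext("top",o(104,172,211,278),.146))
```

```text
disc (array([0.5266, 0.4024, 0.04  ]), array([-0.21,  0.21,  0.22, -0.21]))
knobtop (array([0.5263, 0.4024, 0.0136]), array([-0.02,  0.02,  0.02, -0.02]))
```

```bash
python3 -m crank '[{"dp":[0,0,0],"roll":0},{"dp":[0,0,0],"roll":0}]'; python3 -c "from rig import *; print(hand_in())"
```

```text
t: 11.0
position: [0.2862, 0.5515, 0.2401]
tcp_rot: [-1.21, -1.208, 1.208]
force: [0.4, -0.8, -0.8]
grip_width: 0.697
the job is handed in; nothing more can be done
None
```

The lid is on the tumbler and the job is handed in at 11.0 s of the 38 s allowed. I gripped the lid by its knob, lowered it until it touched the rim (3.7 N, at the height expected for a lid fully home), then let go and moved the arm well clear.

Last checks, from the top-camera picture unless noted:
- **Centring:** the lid's disc sits about 0.7 mm from the rim centre I measured at the start.
- **Level:** the knob top and the disc agree to 0.3 mm over the knob's 44 mm height, so the lid is level.
- **Surroundings:** the tumbler (scene camera), dish, ring box and other objects are where they were in the first pictures.
- **Coin:** it can't be seen under the lid. I saw no sign that the tumbler moved or tipped.

While I carried the lid, one scene-camera picture had its lower edge about a pixel off the prediction. That suggested a possible tilt of under 1°, but it did not show once the lid was seated.

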